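# Switch on the guarded lamp supply

## Robot

A 6-joint arm with a two-finger parallel gripper is mounted at the origin on the work surface. World frame = base frame: x ahead of the robot, y to its left, z up, the work surface at z = 0. Lengths are in m, angles in rad, forces in N, time in s.
With the tool pointing down it reaches from about 0.3 to 0.875 m from the base axis. Payload 6.4 kg.
Tool frame: the origin (TCP) lies at the very end of the fingers, on their centre line; the grasp point (between the pads) lies tcp_to_grasp behind it (tcp_to_grasp is the distance from the TCP to the grasp point, in m); z points along the fingers, y is the direction in which the jaws open and shut (so a half turn about z gives the same grasp; the last joint's range is limited). The gripper opens to 85 mm and grips with 20 to 120 N. Pads are 22 mm wide; open, the fingers measure 114 mm over their backs; the gripper's body (76 mm by 85 mm) begins 54 mm behind the grasp point. The pads swing forward as they close: fully open they stand 13 mm farther back than shut.
Start: joints at [-1.432, 0.181, 1.607, -0, 1.354, -0.206], TCP at [0.194, -0.541, 0.231] pointing down, gripper open.
Joint ranges: [-2.99, 2.99], [-0.89, 2.07], [0.3, 2.58], [-1.14, 4.28], [0, 2.63], [-3.12, 3.12]. Speed limits (rad/s): [2.57, 2.57, 3.01, 3.14, 3.14, 3.14].

## Interface

Orientations are given as a unit quaternion [w, x, y, z].
In Python, from bench import get_obs, camera, hand_in, tcp_to_grasp gives the robot as it stands.
- The arm moves only by the shell command python3 -m inch 'ROWS' [OPENING]. ROWS is JSON, a list of rows, each an object with "delta_pos": the shift along the tool's x, y, z in cm, a list of three; "rotation": the turn, a rotation vector about the tool's x, y, z in rad, a list of three. In form: [{"delta_pos": [x, y, z], "rotation": [rx, ry, rz]}, ...]. A call has 1 to 10 rows; each row shifts and turns the commanded pose from where the row before left it, along the tool's axes as they then stand; what a row does not reach is not made up. A row lasts 1/10 s, in which the tool goes at most 50 mm and 8.59 degrees, less where a joint would pass 70% of its speed; a pose out of reach is approached as far as the arm can. A call is refused whole if a number of a shift passes 5 or a number of a turn 0.15, either way. A call with a gripper value outside its range is refused whole. OPENING is the finger opening in cm, from 0 to 8.54, set as the call begins (- or left out, the last holds). The fingers move at their own pace and stop on an object; the grip force is fixed at half the most. Time passes only in rows, so rows that do not move let the fingers close. It gives the time, the measured TCP pose, the force and the opening at its end, in the units of the state.
- get_obs(): the state, without advancing time (a new reading comes with each control period).
- camera(name): name is "scene" or "top"; returns a dict with "color" (480x640x3 uint8, red, green, blue), "vfov" (degrees; the focal length in pixels is half the picture's height over the tangent of half this angle, whatever the lens; pixels are square), "cx", "cy" (the principal point, pixels), "eye" and "orientation" of the camera in the world. Camera axes: x right, y down, z forward; pixel columns grow to the right and rows downward; lengths in m; the calibration is good to about 2 mm. A picture is of the moment at which its call begins. There is no depth.
- hand_in(): hands the job in, once; it reports no verdict.
The state is a dict: "time_s": time; "q": joint angles; "dq": joint speeds; "joint_efforts": joint torques, N m; "eef_pos": TCP position; "eef_rot": TCP orientation; "wrist_force": force on the tool from outside, world axes, zero at the start; "torque": the same for the moment, N m; "opening": opening from 0.0 (shut) to 1.0 (fully open).
Only numpy, scipy, OpenCV 4.12 (cv2) and the standard library are available. Lean on these libraries where they do the work, as an engineer would, in place of code of your own. Each camera call takes 0.05 s, during which the arm holds its last target.

## Task

Two grey supply boxes stand on the lab bench, each with a guarded toggle switch on top. On the box with the finned heat sink, tip the hinged guard up and back with a fingertip, push the toggle beneath all the way over to on (toward the guard's hinge), then tip the guard forward again so that it drops fully shut. Pick nothing up, leave the switch and guard of the box with the round meter alone, and leave the loose dishes, vial, jar and tip box around them where they stand.

Things in the scene. Friction and masses are not known exactly. Their poses are not given: they have to be found in the camera images.
- lamp_unit: The box to work on: fixed, grey, 220 (its x) x 150 (y) x 70 mm high, told by the finned aluminium heat sink on top (100 x 44 mm, 26 mm high, at x +30, y +45 mm). Origin: centre of the underside, on the bench; z up; its -x end (vent slits) faces roughly to the robot, yaw up to 0.3 rad. May be left or right of the other box. The guarded switch is on the top panel (z 70 mm) along y = -35 mm.
- lamp_guard (a joint): Angle of the black guard over the lamp box's toggle: 0 shut, growing as its front (-x) end is tipped up and back over the hinge; 1.75 rad fully back at its stop. About 50 g, nearly free hinge, no spring: left below about 0.9 rad it falls shut, left above about 1.1 rad it falls back and stays open.
- lamp_lip (a point): Middle of the front edge of the guard's finger lip, mid-thickness; moves with the guard. Shut, it is 76 mm ahead (-x) of the hinge and 34.5 mm above it. The guard is a hood 36 mm wide (y), closed at sides and front, open beneath: front wall 62 mm ahead of the hinge, down to hinge height; flat roof 3 mm thick, top 36 mm above the hinge, running 14 mm past the front wall as the lip.
- lamp_hinge (a point): Middle of the guard's hinge axis on the lamp box; the axis runs along the box's y. Fixed to the box at x +10, y -35, z +78 mm (8 mm above the top panel).
- lamp_toggle (a joint): Angle of the steel bat toggle under the lamp box's guard: near 0 off (leaning 0.45 rad toward the box's -x end, away from the hinge), 0.9 rad fully on (leaning 0.45 rad toward the guard's hinge, +x). No spring: it stays where it is left; moving it takes about 1.2 N at its tip. Pivot at box x -20, y -35, z +78 mm.
- lamp_tip (a point): Centre of the 10 mm ball at the end of the lamp box's toggle bat, 26 mm from the pivot; the bat is 7 mm thick; it moves with the toggle.
- meter_unit: The other supply box, to be left alone: same size, axes and guarded switch, but with a round dial meter (48 mm across, 21 mm high) in place of the heat sink. Fixed to the bench.
- meter_guard (a joint): Angle of the guard on the meter box, same sense; stays shut (0).
- meter_tip (a point): Tip of the toggle on the meter box; stays where it is.
- lamp_dish: Loose petri dish 55 mm across, 15 mm high, lying on the lamp box's top near its front (-x), +y corner. Origin at the centre of its underside.
- meter_dish: The same kind of petri dish on the meter box. Origin at the centre of its underside.
- dish_stack: Loose stack of three petri dishes, 90 mm across, 45 mm high, on the bench behind the boxes, right of the jar. Origin at the centre of its underside.
- tall_stack: Loose stack of six petri dishes, 90 mm across, 90 mm high, at the left of the boxes. Origin at the centre of its underside.
- vial: Loose amber vial 24 mm across, 50 mm high, standing between the boxes. Origin at the centre of its underside.
- jar: Loose glass jar 44 mm across, 75 mm high, standing behind the boxes. Origin at the centre of its underside.
- tip_box: Loose grey box of pipette tips 85 x 125 mm, 65 mm high, at the right of the boxes. Origin at the centre of its underside.

How it is judged:
On the way, in this order (a step that is already met when the one before it is completed fails the run):
1. the lamp box's guard is tipped up with its toggle still off (value of joint lamp_guard above 0.8 rad and value of joint lamp_toggle below 0.3 rad), for 0.1 s.
2. the toggle is pushed fully on under the raised guard (value of joint lamp_toggle above 0.75 rad and value of joint lamp_guard above 0.3 rad), for 0.1 s.
3. the guard is shut again with the toggle on (value of joint lamp_guard below 0.06 rad and value of joint lamp_toggle above 0.75 rad), for 0.2 s.
At the end, for the whole second after the job is handed in: The lamp box's toggle is on (above 0.75 of 0.9 rad), its guard is shut (below 0.06 rad) and at rest; the meter box's guard is shut and its toggle within 4 mm of its start; every loose dish, jar and box is within 20 mm of where it stood (all of step 3 and velocity of joint lamp_guard between -0.1 and 0.1 rad/s and value of joint meter_guard below 0.06 rad and distance of meter_tip from where it was at the start of the episode below 0.004 m and distance of each of lamp_dish, meter_dish, dish_stack, tall_stack, vial, jar, tip_box from where it was at the start of the episode below 0.02 m); the robot touches nothing.
It fails at once if the meter box's guard is lifted (value of joint meter_guard above 0.3 rad).
It fails at once if the meter box's toggle is moved (distance of meter_tip from where it was at the start of the episode above 0.006 m).
It fails at once if a loose dish, jar or box is picked up, knocked or pushed away (distance of any of lamp_dish, meter_dish, dish_stack, tall_stack, vial, jar, tip_box from where it was at the start of the episode above 0.03 m).
It also fails if it takes over 54 s, if anything falls off the work surface, if the arm or the gripper's body presses on something with over 40 N, if the wrist force passes 120 N, or if a joint passes its speed limit or range.

## Working session

There is one attempt and no reset: what is moved stays moved. The work goes in short steps, Python scripts to look and compute and a shell command to move; the robot and the scene stay as the last step left them, time stands still between calls to the robot, and variables do not carry over. Pictures are saved under pics/ and viewed, and the job is handed in when it is done.

```bash
mkdir -p pics; ls
python3 - <<'E'
from bench import *
import cv2
print(get_obs(), tcp_to_grasp)
for n in("scene","top"):
    c=camera(n); cv2.imwrite(f"pics/{n}0.png",c["color"][:,:,::-1]); print(n,{k:v for k,v in c.items() if k!="color"})
E
```

```text
pics
{'time_s': 0.0, 'q': array([-1.43229715e+00,  1.81572392e-01,  1.60802991e+00, -1.27756093e-05,
        1.35378428e+00, -2.06367455e-01]), 'dq': array([-0.0004371 , -0.00087477,  0.00061661, -0.00085364,  0.00041142,
        0.00030355]), 'joint_efforts': array([-3.05517795e-03, -4.44877410e+01, -3.51342523e+01, -3.94101071e-04,
        8.95344507e-03, -1.31548046e-05]), 'eef_pos': array([ 0.19428779, -0.54058414,  0.23035594]), 'eef_rot': array([-8.96655030e-04,  9.85169542e-01,  1.71581376e-01,  2.41985653e-05]), 'wrist_force': array([ 0.28021894, -0.61110973,  0.50689011]), 'torque': array([0.05811158, 0.01997728, 0.05910772]), 'opening': 0.9972260479133144} 0.0187
scene {'vfov': 57.165102834872684, 'cx': 315.7944812051784, 'cy': 240.48327519939684, 'eye': array([1.20556215, 0.09730053, 0.88014275]), 'orientation': array([-0.2086805 ,  0.60003901,  0.73175296, -0.24686685])}
top {'vfov': 47.923238426919184, 'cx': 319.9754776011004, 'cy': 237.45056793259394, 'eye': array([ 0.42019992, -0.00545681,  1.18301207]), 'orientation': array([ 0.06217344, -0.70397175,  0.70442376, -0.06591967])}
```

View pics/scene0.png

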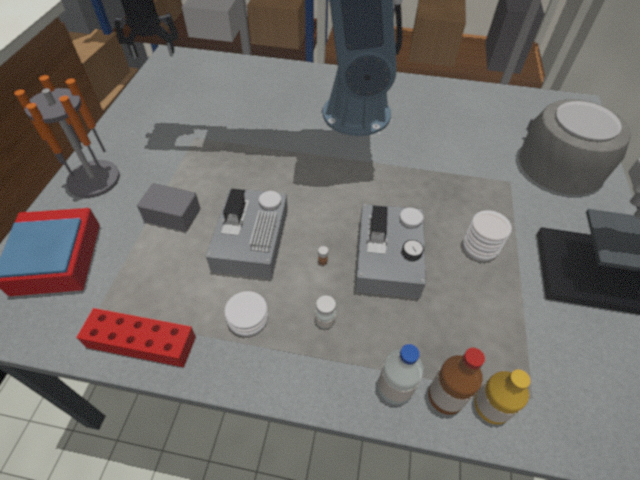

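View pics/top0.png

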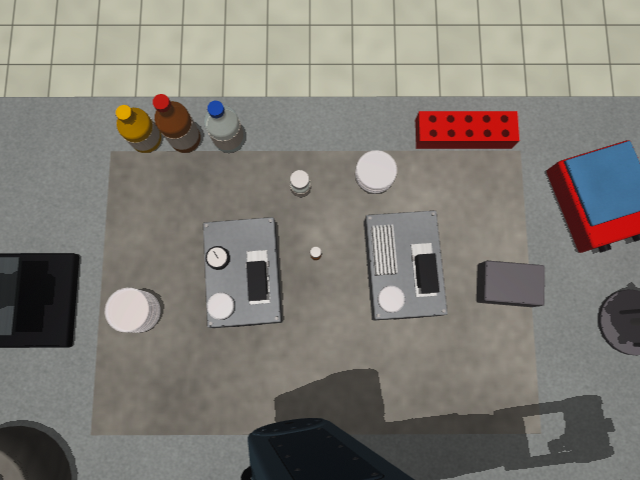

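Top view: the lamp box (finned heat sink) is on the right, with corners about (366,214), (437,211), (445,316), (372,319). Its black guard is near (427,273), and the meter box is on the left. I'll measure the lamp box next.

```bash
cat > h.py <<'E'
import numpy as np,cv2
from scipy.spatial.transform import Rotation as R
def q2R(q): return R.from_quat([q[1],q[2],q[3],q[0]])
def ray(c,u,v):
    f=240/np.tan(np.radians(c["vfov"]/2)); d=q2R(c["orientation"]).apply([(u-c["cx"])/f,(v-c["cy"])/f,1]); return c["eye"],d
def onplane(c,u,v,z):
    e,d=ray(c,u,v); return e+d*(z-e[2])/d[2]
def proj(c,p):
    f=240/np.tan(np.radians(c["vfov"]/2)); x=q2R(c["orientation"]).inv().apply(np.asarray(p)-c["eye"]); x=np.atleast_2d(x); return np.c_[c["cx"]+f*x[:,0]/x[:,2],c["cy"]+f*x[:,1]/x[:,2]]
E
python3 - <<'E'
from h import *; from bench import *
t=camera("top"); s=camera("scene")
for n,c,(a,b,w,h) in(("t",t,(355,200,105,135)),("s",s,(200,180,100,100))):
    im=c["color"][b:b+h,a:a+w,::-1]; cv2.imwrite(f"pics/z{n}.png",cv2.resize(im,None,fx=4.4 if n=="t" else 5.5,fy=4.4 if n=="t" else 5.5,interpolation=cv2.INTER_CUBIC))
g=cv2.cvtColor(t["color"],cv2.COLOR_RGB2GRAY)
def rect(m,z,name,c=t):
    cs,_=cv2.findContours(m.astype(np.uint8),cv2.RETR_EXTERNAL,cv2.CHAIN_APPROX_NONE)
    k=max(cs,key=cv2.contourArea); r=cv2.minAreaRect(k); b=cv2.boxPoints(r); print(name,r,b.round(1).tolist()); 
    for p in b: print("  ",onplane(c,*p,z).round(4))
    return r
roi=np.zeros_like(g,bool); roi[225:310,400:450]=1
rect((g<45)&roi,.114,"guard")
print(g[270,355:460]); print(g[200:330,402])
print(t["color"][270,360:366],t["color"][270,405:412])
E
```

```text
guard ((426.1941833496094, 272.97918701171875), (38.42294692993164, 20.276805877685547), 83.8844985961914) [[414.1000061035156, 255.0], [434.20001220703125, 252.8000030517578], [438.29998779296875, 291.0], [418.20001220703125, 293.20001220703125]]
   [ 0.5806 -0.1996  0.114 ]
   [ 0.585  -0.2402  0.114 ]
   [ 0.5085 -0.2453  0.114 ]
   [ 0.5043 -0.2053  0.114 ]
[127 127 127 126 126 125 124 124 123 124 126 128  96  49  46  75 120 141
 144 142 108 166 215 182 107 166 215 183 122 174 213 168 122 184 212 158
 111 185 197 134 111 174 169 137 136 136 136 136 136 135 135 137 137 136
 134 135 134 134 138 185 154  32  25  26  34  39  39  40  40  39  39  40
  40  39  39  39  38  39  39  39  38  38  99 133 132 132 128 108 116 135
 136 136 135 135 136 135 138 137 137 138 139 139 137 136 135]
[142 142 142 141 140 139 138 137 138 138 138 138 112 130 137 137 137 137
 135 135 135 134 134 134 134 135 135 136 135 135 135 134 133 132 132 132
 133 133 132 131 132 133 133 132 132 132 132 131 130 130 131 132 132 133
 133 134 133 132 133 133 136 136 134 133 133 134 135 135 135 136 136 136
 135 136 135 133 135 137 137 136 136 137 136 137 137 136 135 138 137 137
 137 151 173 206 206 208 211 212 212 212 213 212 212 207 200 193 171 153
 142 142 142 141 142 141 141 142 138 101  43 132 131 130 130 130 130 130
 130 131 131 132]
[[130 125 116]
 [129 124 114]
 [129 123 114]
 [128 123 114]
 [129 123 114]
 [131 125 116]] [[135 135 138]
 [137 136 138]
 [137 137 139]
 [135 136 137]
 [133 135 135]
 [134 135 136]
 [133 134 135]]
```

View pics/zt.png

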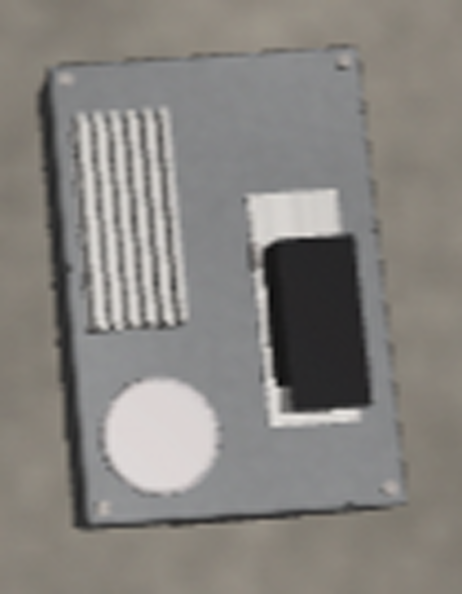

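View pics/zs.png

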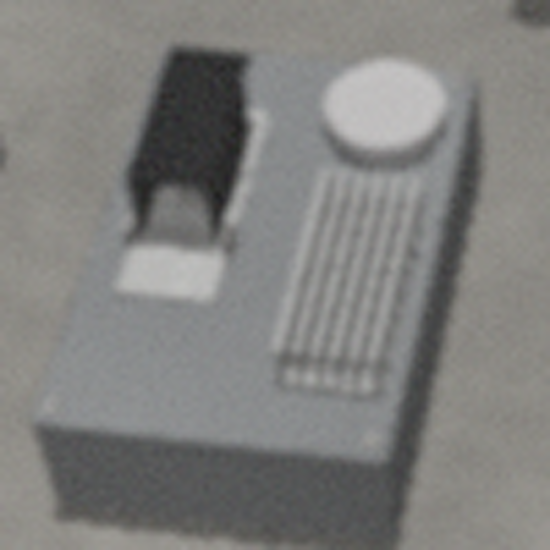

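Run:
```python
from h import *; from bench import *
from scipy.optimize import least_squares
t=camera("top"); s=camera("scene"); print(get_obs()["time_s"])
Z=lambda x,y:(355+x/4.4-.4,200+y/4.4-.4)
S=lambda x,y:(200+x/5.5-.4,180+y/5.5-.4)
obs=[(t,Z(55,68),(110,75,70)),(t,Z(357,48),(110,-75,70)),(t,Z(406,503),(-110,-75,70)),(t,Z(83,524),(-110,75,70)),
(t,Z(355,235),(10,-53,114)),(t,Z(371,404),(-66,-53,114)),(s,S(40,428),(110,-75,70)),(s,S(393,462),(110,75,70)),(s,S(472,72),(-110,75,70))]
def f(p):
    out=[]
    for c,uv,b in obs:
        b=np.array(b)/1000; cc,ss=np.cos(p[2]),np.sin(p[2])
        w=[p[0]+cc*b[0]-ss*b[1],p[1]+ss*b[0]+cc*b[1],b[2]]
        out.append(proj(c,w)[0]-uv)
    return np.array(out)
r=least_squares(lambda p:f(p).ravel(),[.53,-.18,0]); p=r.x; print(p); print(f(p).round(1))
cc,ss=np.cos(p[2]),np.sin(p[2]); W=lambda x,y:(round(p[0]+cc*x-ss*y,4),round(p[1]+ss*x+cc*y,4))
print("hinge",W(.01,-.035),"lip",W(-.066,-.035),"pivot",W(-.02,-.035))
e=get_obs()["eef_rot"]; M=q2R(e).as_matrix(); print(M.round(3))
print("tool x yaw",np.arctan2(M[1,0],M[0,0]))
```

```text
0.3
[ 0.56925096 -0.18813506  0.07348958]
[[-2.8 -0.5]
 [-0.9 -1. ]
 [ 0.1  0.1]
 [ 0.5  0.9]
 [-1.   0.7]
 [-0.3  0.2]
 [-3.  -1. ]
 [-1.6 -0.2]
 [-0.  -0.1]]
hinge (np.float64(0.5818), np.float64(-0.2223)) lip (np.float64(0.506), np.float64(-0.2279)) pivot (np.float64(0.5519), np.float64(-0.2245))
[[ 0.941  0.338 -0.   ]
 [ 0.338 -0.941  0.001]
 [ 0.    -0.001 -1.   ]]
tool x yaw 0.34477651726043645
```

```bash
cat >> h.py <<'E'
H=np.array([.5818,-.2223,.078]); YAW=.0735
ex=np.array([np.cos(YAW),np.sin(YAW),0]); ey=np.array([-np.sin(YAW),np.cos(YAW),0]); ez=np.array([0,0,1.])
def Rt(phi):  # tool z is phi below horizontal, along box +x
    z=np.cos(phi)*ex-np.sin(phi)*ez; x=np.sin(phi)*ex+np.cos(phi)*ez; return R.from_matrix(np.c_[x,np.cross(z,x),z])
def tgt(px,py,pz,phi): # box-frame relative to hinge, mm
    return H+(px*ex+py*ey+pz*ez)/1000, Rt(phi)
def state():
    from bench import get_obs
    o=get_obs(); p=o["eef_pos"]; r=q2R(o["eef_rot"]); d=(p-H)*1000; z=r.as_matrix()[:,2]
    print("t",o["time_s"].__round__(2),"rel",np.round([d@ex,d@ey,d@ez],1),"phi",np.arcsin(-z[2]).round(3),"yaw(x-y)",np.round([r.as_matrix()[:,1]@ex,r.as_matrix()[:,1]@ez],3),"F",o["wrist_force"].round(1),"op",round(o["opening"],2),"q",o["q"].round(2))
    return p,r
def need(p,r,P,Q):
    print("shift cm (tool)",(r.inv().apply(P-p)*100).round(2),"turn",(r.inv()*Q).as_rotvec().round(3)); return P,Q
E
python3 - <<'E'
from h import *
p,r=state(); need(p,r,*tgt(-200,0,170,np.pi/2))
E
python3 -m inch '[{"delta_pos":[0,0,0],"rotation":[0,0,0.09]},{"delta_pos":[0,0,0],"rotation":[0,0,0.09]},{"delta_pos":[0,0,0],"rotation":[0,0,0.09]}]' 0
python3 - <<'E'
from h import *
p,r=state(); need(p,r,*tgt(-200,0,170,np.pi/2))
E
```

```text
t 0.3 rel [-409.8 -289.4  153. ] phi 1.57 yaw(x-y) [ 0.268 -0.001] F [-0.5  0.1 -0. ] op 1.0 q [-1.43  0.18  1.61  0.    1.35 -0.21]
shift cm (tool) [ 27.97 -22.26  -1.69] turn [-0.001 -0.     0.271]
time_s: 0.6
eef_pos: [0.1944, -0.5411, 0.2312]
eef_rot: [-0.0, 0.999, 0.036, -0.0]
wrist_force: [-0.2, -0.5, 1.1]
opening: 0.511
t 0.6 rel [-409.8 -289.5  153.2] phi 1.571 yaw(x-y) [-0.002 -0.   ] F [-0.2 -0.5  1.1] op 0.51 q [-1.43  0.18  1.61 -0.    1.35  0.07]
shift cm (tool) [ 20.91 -29.    -1.68] turn [-0.     0.    -0.002]
```

```bash
python3 -m inch '[{"delta_pos":[2.1,-2.9,-0.2],"rotation":[0,0,0]},{"delta_pos":[2.1,-2.9,-0.2],"rotation":[0,0,0]},{"delta_pos":[2.1,-2.9,-0.2],"rotation":[0,0,0]},{"delta_pos":[2.1,-2.9,-0.2],"rotation":[0,0,0]},{"delta_pos":[2.1,-2.9,-0.2],"rotation":[0,0,0]},{"delta_pos":[2.1,-2.9,-0.2],"rotation":[0,0,0]},{"delta_pos":[2.1,-2.9,-0.2],"rotation":[0,0,0]},{"delta_pos":[2.1,-2.9,-0.2],"rotation":[0,0,0]},{"delta_pos":[2.1,-2.9,-0.1],"rotation":[0,0,0]},{"delta_pos":[2.0,-2.9,0],"rotation":[0,0,0]}]'
python3 -m inch '[{"delta_pos":[0,0,0],"rotation":[0,0.1,0]},{"delta_pos":[0,0,0],"rotation":[0,0.1,0]},{"delta_pos":[0,0,0],"rotation":[0,0.1,0]},{"delta_pos":[0,0,0],"rotation":[0,0.1,0]},{"delta_pos":[0,0,0],"rotation":[0,0.1,0]},{"delta_pos":[0,0,0],"rotation":[0,0.1,0]},{"delta_pos":[0,0,0],"rotation":[0,0.1,0]},{"delta_pos":[0,0,0],"rotation":[0,0.1,0]}]'
python3 - <<'E'
from h import *
p,r=state(); need(p,r,*tgt(-110,0,15,.77))
E
```

```text
time_s: 1.6
eef_pos: [0.3818, -0.2351, 0.2487]
eef_rot: [0.0, 0.999, 0.037, 0.0]
wrist_force: [1.4, 0.2, -0.1]
opening: 0.002
time_s: 2.4
eef_pos: [0.3811, -0.2367, 0.2489]
eef_rot: [-0.013, 0.92, 0.035, 0.391]
wrist_force: [-0.0, -0.0, -0.6]
opening: 0.002
t 2.4 rel [-201.2    0.4  170.9] phi 0.767 yaw(x-y) [0.001 0.003] F [-0.  -0.  -0.6] op 0.0 q [-1.44 -0.46  2.34  0.84  1.32 -0.19]
shift cm (tool) [-4.9  -0.   17.39] turn [ 0.001 -0.003  0.003]
```

```bash
python3 -m inch '[{"delta_pos":[-1.2,0,4],"rotation":[0,0,0]},{"delta_pos":[-1.2,0,4],"rotation":[0,0,0]},{"delta_pos":[-1.2,0,4],"rotation":[0,0,0]},{"delta_pos":[-1.2,0,4],"rotation":[0,0,0]},{"delta_pos":[0,0,0],"rotation":[0,0,0]}]'
python3 - <<'E'
from h import *; from bench import *
p,r=state(); need(p,r,*tgt(-105,0,10,.77))
t=camera("top"); s=camera("scene")
for n,c,(a,b,w,h) in(("t1",t,(380,230,80,120)),("s1",s,(200,120,110,130))):
    cv2.imwrite(f"pics/{n}.png",cv2.resize(c["color"][b:b+h,a:a+w,::-1],None,fx=4.5,fy=4.5,interpolation=cv2.INTER_CUBIC)) 
print([proj(t,p),proj(s,p)])
E
```

```text
time_s: 2.9
eef_pos: [0.4611, -0.2255, 0.0954]
eef_rot: [-0.021, 0.922, 0.033, 0.386]
wrist_force: [-0.3, 1.5, 0.1]
opening: 0.001
t 2.9 rel [-120.6    5.7   17.4] phi 0.777 yaw(x-y) [ 0.003 -0.014] F [-0.3  1.5  0.1] op 0.0 q [-1.16  0.06  2.32  1.13  0.85 -0.49]
shift cm (tool) [0.57 0.59 1.62] turn [-0.012  0.007 -0.008]
[array([[427.2830438 , 315.55304794]]), array([[243.87347956, 181.45973865]])]
```

View pics/t1.png

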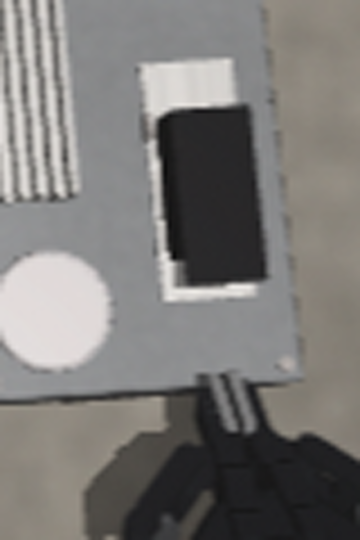

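View pics/s1.png

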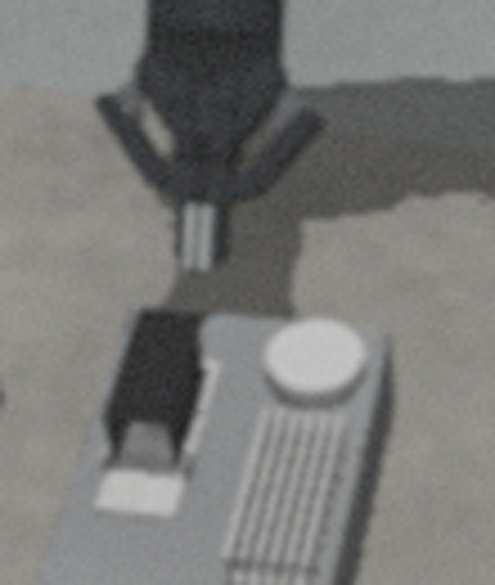

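Top: the fingertips are at zoom (226,378) and the lip centre at (227,281). Along the guard's tilted axis, the finger is about 5 mm too far to +y, which agrees with the measured +5.7 mm. I'll correct that and go under the lip.

```bash
python3 -m inch '[{"delta_pos":[0.2,0.2,0.5],"rotation":[-0.006,0,-0.004]},{"delta_pos":[0.2,0.2,0.5],"rotation":[-0.006,0,-0.004]},{"delta_pos":[0.2,0.2,0.6],"rotation":[0,0,0]},{"delta_pos":[0,0,0],"rotation":[0,0,0]}]'
python3 - <<'E'
from h import *; from bench import *
p,r=state(); need(p,r,*tgt(-76,0,10,.77))
E
```

```text
time_s: 3.4
eef_pos: [0.4791, -0.2363, 0.097]
eef_rot: [-0.006, 0.92, 0.036, 0.39]
wrist_force: [0.0, 0.6, 0.5]
opening: 0.004
t 3.4 rel [-103.5   -6.4   19. ] phi 0.769 yaw(x-y) [-0.002  0.017] F [0.  0.6 0.5] op 0.0 q [-1.12  0.09  2.29  1.17  0.81 -0.51]
shift cm (tool) [ 1.27 -0.66  2.59] turn [ 0.013 -0.001  0.011]
```

```bash
python3 -m inch '[{"delta_pos":[0,0,0],"rotation":[0,0,0]},{"delta_pos":[0,0,0],"rotation":[0,0,0]},{"delta_pos":[0,0,0],"rotation":[0,0,0]}]'
python3 - <<'E'
from h import *; from bench import *
p,r=state(); need(p,r,*tgt(-76,0,10,.77))
E
```

```text
time_s: 3.7
eef_pos: [0.4782, -0.2352, 0.0957]
eef_rot: [-0.007, 0.92, 0.036, 0.389]
wrist_force: [0.4, 0.6, 0.6]
opening: 0.001
t 3.7 rel [-104.3   -5.2   17.7] phi 0.771 yaw(x-y) [-0.002  0.014] F [0.4 0.6 0.6] op 0.0 q [-1.12  0.09  2.29  1.17  0.81 -0.51]
shift cm (tool) [ 1.42 -0.54  2.56] turn [0.011 0.001 0.009]
```

```bash
python3 -m inch '[{"delta_pos":[-0.15,-0.25,0.4],"rotation":[0.005,0,0.004]},{"delta_pos":[-0.15,-0.25,0.4],"rotation":[0.005,0,0.004]},{"delta_pos":[0,0,0],"rotation":[0,0,0]},{"delta_pos":[0,0,0],"rotation":[0,0,0]},{"delta_pos":[0,0,0],"rotation":[0,0,0]},{"delta_pos":[0,0,0],"rotation":[0,0,0]}]'
python3 - <<'E'
from h import *; from bench import *
p,r=state(); need(p,r,*tgt(-76,0,10,.77))
E
```

```text
time_s: 4.3
eef_pos: [0.4816, -0.2301, 0.0879]
eef_rot: [-0.014, 0.92, 0.034, 0.389]
wrist_force: [-0.7, -0.2, 0.4]
opening: -0.004
t 4.3 rel [-100.5   -0.4    9.9] phi 0.771 yaw(x-y) [-0.     0.001] F [-0.7 -0.2  0.4] op -0.0 q [-1.11  0.12  2.29  1.19  0.8  -0.52]
shift cm (tool) [ 1.72 -0.04  1.75] turn [0.001 0.001 0.001]
```

```bash
python3 -m inch '[{"delta_pos":[0.43,0,0.43],"rotation":[0,0,0]},{"delta_pos":[0.43,0,0.43],"rotation":[0,0,0]},{"delta_pos":[0.43,0,0.43],"rotation":[0,0,0]},{"delta_pos":[0.43,0,0.43],"rotation":[0,0,0]},{"delta_pos":[0,0,0],"rotation":[0,0,0]},{"delta_pos":[0,0,0],"rotation":[0,0,0]},{"delta_pos":[0,0,0],"rotation":[0,0,0]}]'
python3 - <<'E'
from h import *; from bench import *
p,r=state(); need(p,r,*tgt(-76,0,10,.77))
t=camera("top"); s=camera("scene")
for n,c,(a,b,w,h) in(("t2",t,(380,230,80,120)),("s2",s,(200,120,110,130))):
    cv2.imwrite(f"pics/{n}.png",cv2.resize(c["color"][b:b+h,a:a+w,::-1],None,fx=4.5,fy=4.5,interpolation=cv2.INTER_CUBIC))
E
```

```text
time_s: 5.0
eef_pos: [0.5057, -0.228, 0.088]
eef_rot: [-0.014, 0.92, 0.034, 0.389]
wrist_force: [0.7, 1.0, 0.1]
opening: 0.0
t 5.0 rel [-76.3  -0.1  10. ] phi 0.771 yaw(x-y) [0.    0.001] F [0.7 1.  0.1] op 0.0 q [-1.05  0.15  2.25  1.21  0.76 -0.49]
shift cm (tool) [ 0.02 -0.01  0.02] turn [0.001 0.001 0.001]
```

View pics/t2.png

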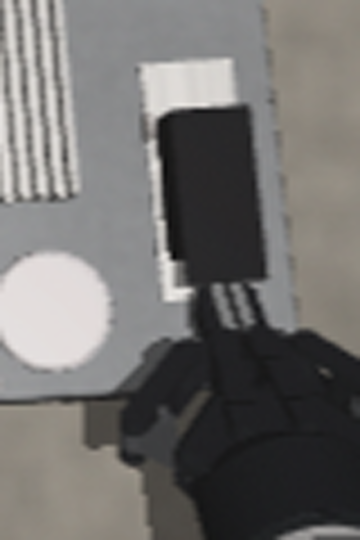

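View pics/s2.png

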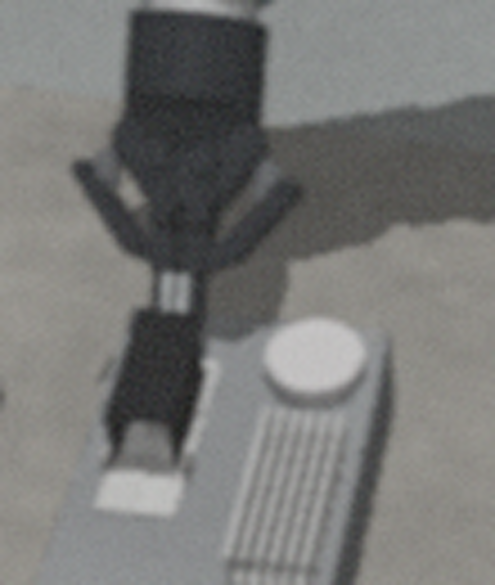

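The fingertips now disappear beneath the lip (top zoom about (230,282)) with no contact force. Next I'll compute the lift arc.

```bash
cat > arc.py <<'E'
from h import *
def pose(th,s=8):
    phi=.77+th/1.25*.48
    E=np.array([-76*np.cos(th)+33*np.sin(th),76*np.sin(th)+33*np.cos(th)])
    c=E+s*np.array([np.cos(phi),-np.sin(phi)]); c=c-11*np.array([np.sin(phi),np.cos(phi)])
    return tgt(c[0],0,c[1],phi)
p,r=state()
for th in np.arange(0,1.31,.1):
    P,Q=pose(th); d=(P-H)*1000; print(round(th,2),(d@ex).round(1),(d@ez).round(1),end=" "); need(p,r,P,Q); p,r=P,Q
E
python3 arc.py
```

```text
t 5.1 rel [-76.4  -0.3  10.1] phi 0.771 yaw(x-y) [-0.     0.001] F [ 0.1  0.2 -0.8] op -0.0 q [-1.05  0.15  2.25  1.21  0.76 -0.49]
0.0 -77.9 19.5 shift cm (tool) [ 0.57 -0.03 -0.77] turn [0.001 0.001 0.001]
0.1 -74.8 27.0 shift cm (tool) [ 0.76  0.   -0.3 ] turn [ 0.    -0.038  0.   ]
0.2 -70.9 34.2 shift cm (tool) [ 0.77 -0.   -0.25] turn [-0.    -0.038  0.   ]
0.3 -66.3 40.8 shift cm (tool) [ 0.78 -0.   -0.2 ] turn [ 0.    -0.038 -0.   ]
0.4 -61.1 47.0 shift cm (tool) [ 0.79 -0.   -0.15] turn [-0.    -0.038 -0.   ]
0.5 -55.3 52.5 shift cm (tool) [ 0.8  0.  -0.1] turn [-0.    -0.038  0.   ]
0.6 -49.0 57.5 shift cm (tool) [ 0.8  -0.   -0.04] turn [ 0.    -0.038 -0.   ]
0.7 -42.3 61.7 shift cm (tool) [0.8  0.   0.01] turn [ 0.    -0.038 -0.   ]
0.8 -35.2 65.3 shift cm (tool) [0.79 0.   0.06] turn [ 0.    -0.038 -0.   ]
0.9 -27.8 68.0 shift cm (tool) [ 0.78 -0.    0.11] turn [-0.    -0.038  0.   ]
1.0 -20.1 70.0 shift cm (tool) [0.77 0.   0.16] turn [ 0.    -0.038 -0.   ]
1.1 -12.3 71.2 shift cm (tool) [0.76 0.   0.21] turn [ 0.    -0.038  0.   ]
1.2 -4.5 71.6 shift cm (tool) [ 0.74 -0.    0.25] turn [-0.    -0.038 -0.   ]
1.3 3.3 71.2 shift cm (tool) [0.72 0.   0.3 ] turn [ 0.    -0.038  0.   ]
```

First the lift to about 0.4 rad, then a check.

```bash
python3 -m inch '[{"delta_pos":[0.3,0,-0.4],"rotation":[0,0,0]},{"delta_pos":[0.3,0,-0.35],"rotation":[0,0,0]},{"delta_pos":[0.38,0,-0.15],"rotation":[0,-0.019,0]},{"delta_pos":[0.38,0,-0.15],"rotation":[0,-0.019,0]},{"delta_pos":[0.77,0,-0.25],"rotation":[0,-0.038,0]},{"delta_pos":[0.78,0,-0.2],"rotation":[0,-0.038,0]},{"delta_pos":[0.79,0,-0.15],"rotation":[0,-0.038,0]},{"delta_pos":[0,0,0],"rotation":[0,0,0]},{"delta_pos":[0,0,0],"rotation":[0,0,0]},{"delta_pos":[0,0,0],"rotation":[0,0,0]}]'
python3 - <<'E'
from h import *; from bench import *
p,r=state()
t=camera("top"); s=camera("scene")
ims=[cv2.resize(c["color"][b:b+120,a:a+85,::-1],None,fx=4.5,fy=4.5,interpolation=cv2.INTER_CUBIC) for c,(a,b) in((t,(380,230)),(s,(205,125)))]
cv2.imwrite("pics/c3.png",np.hstack(ims))
E
```

```text
time_s: 6.1
eef_pos: [0.5207, -0.2266, 0.1245]
eef_rot: [-0.012, 0.947, 0.035, 0.318]
wrist_force: [0.2, 1.1, 0.6]
opening: -0.002
t 6.1 rel [-61.3   0.2  46.5] phi 0.923 yaw(x-y) [-0.  0.] F [0.2 1.1 0.6] op -0.0 q [-0.93  0.06  2.14  0.84  0.75 -0.01]
```

View pics/c3.png

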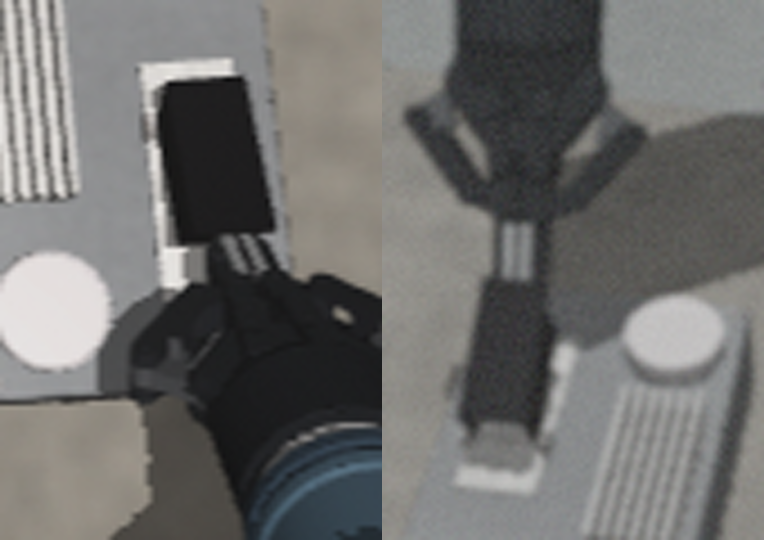

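Guard is raised about 0.4 rad, with the finger seated under the lip (top zoom (240,240)). I'll continue the arc past balance.

```bash
python3 -m inch '[{"delta_pos":[0.8,0,-0.1],"rotation":[0,-0.038,0]},{"delta_pos":[0.8,0,-0.04],"rotation":[0,-0.038,0]},{"delta_pos":[0.8,0,0.01],"rotation":[0,-0.038,0]},{"delta_pos":[0.79,0,0.06],"rotation":[0,-0.038,0]},{"delta_pos":[0.78,0,0.11],"rotation":[0,-0.038,0]},{"delta_pos":[0.77,0,0.16],"rotation":[0,-0.038,0]},{"delta_pos":[0.76,0,0.21],"rotation":[0,-0.038,0]},{"delta_pos":[0.74,0,0.25],"rotation":[0,-0.038,0]},{"delta_pos":[0.72,0,0.3],"rotation":[0,-0.038,0]},{"delta_pos":[0,0,0],"rotation":[0,0,0]}]'
python3 -m inch '[{"delta_pos":[0,0,0],"rotation":[0,0,0]},{"delta_pos":[0,0,0],"rotation":[0,0,0]}]'
python3 - <<'E'
from h import *; from bench import *
p,r=state()
t=camera("top"); s=camera("scene")
ims=[cv2.resize(c["color"][b:b+120,a:a+85,::-1],None,fx=4.5,fy=4.5,interpolation=cv2.INTER_CUBIC) for c,(a,b) in((t,(380,210)),(s,(205,125)))]
cv2.imwrite("pics/c4.png",np.hstack(ims))
E
```

```text
time_s: 7.2
eef_pos: [0.5864, -0.2223, 0.1492]
eef_rot: [-0.005, 0.988, 0.037, 0.152]
wrist_force: [0.1, 0.2, 0.1]
opening: 0.001
time_s: 7.4
eef_pos: [0.5845, -0.222, 0.1485]
eef_rot: [-0.005, 0.988, 0.036, 0.152]
wrist_force: [-0.5, -0.4, -0.5]
opening: 0.001
t 7.4 rel [ 2.7  0.1 70.5] phi 1.265 yaw(x-y) [-0.  0.] F [-0.5 -0.4 -0.5] op 0.0 q [-0.66  0.21  1.78  0.25  0.93  0.71]
```

View pics/c4.png

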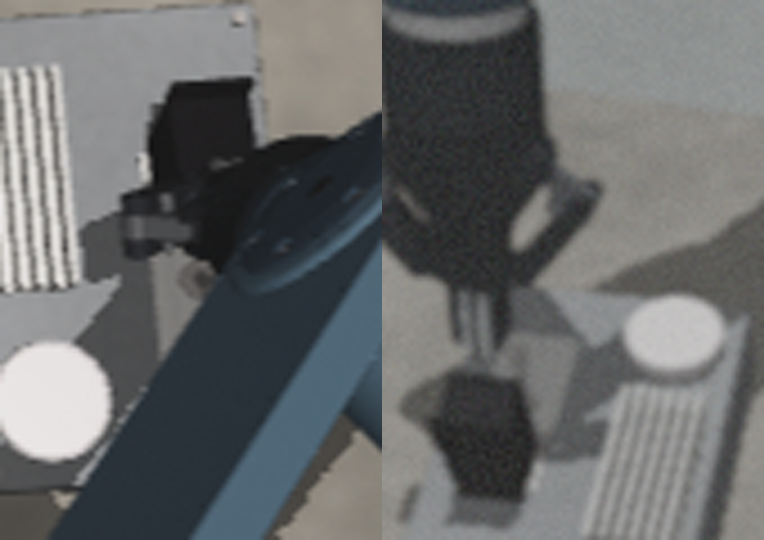

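Guard is well over in both views (scene zoom (485,440), roof standing up) and the force is zero. I'll back off up and toward -x and check that it stays open.

```bash
python3 -m inch '[{"delta_pos":[0,0,-0.5],"rotation":[0,0,0]},{"delta_pos":[-1.14,0,-0.38],"rotation":[0,0,0]},{"delta_pos":[-1.14,0,-0.38],"rotation":[0,0,0]},{"delta_pos":[-1.14,0,-0.38],"rotation":[0,0,0]},{"delta_pos":[-1.14,0,-0.38],"rotation":[0,0,0]},{"delta_pos":[-1.14,0,-0.38],"rotation":[0,0,0]},{"delta_pos":[-1.14,0,-0.38],"rotation":[0,0,0]},{"delta_pos":[0,0,0],"rotation":[0,0,0]},{"delta_pos":[0,0,0],"rotation":[0,0,0]},{"delta_pos":[0,0,0],"rotation":[0,0,0]}]'
python3 - <<'E'
from h import *; from bench import *
p,r=state(); need(p,r,*tgt(-70,0,14,1.27))
t=camera("top"); s=camera("scene")
ims=[cv2.resize(c["color"][b:b+120,a:a+85,::-1],None,fx=4.5,fy=4.5,interpolation=cv2.INTER_CUBIC) for c,(a,b) in((t,(380,210)),(s,(205,140)))]
cv2.imwrite("pics/c5.png",np.hstack(ims))
E
```

```text
time_s: 8.5
eef_pos: [0.5124, -0.2279, 0.1555]
eef_rot: [-0.005, 0.988, 0.036, 0.153]
wrist_force: [0.4, -0.3, -0.5]
opening: -0.005
t 8.5 rel [-69.6  -0.4  77.5] phi 1.264 yaw(x-y) [-0.     0.002] F [ 0.4 -0.3 -0.5] op -0.0 q [-0.76  0.07  1.93  0.28  0.95  0.6 ]
shift cm (tool) [-1.96 -0.06  6.04] turn [ 0.002 -0.006  0.   ]
```

View pics/c5.png

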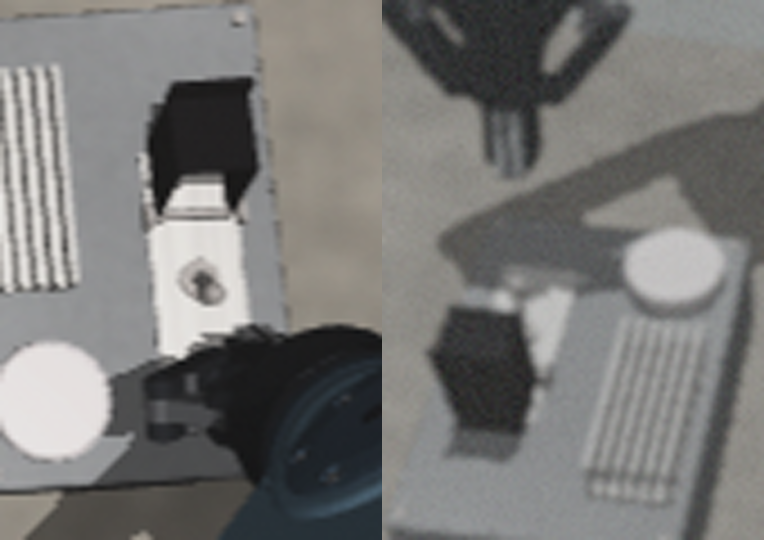

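Guard is fully back and the toggle is exposed at top zoom (203,282). I'll descend in front of it.

```bash
python3 -m inch '[{"delta_pos":[-0.33,0,1.0],"rotation":[0,0,0]},{"delta_pos":[-0.33,0,1.0],"rotation":[0,0,0]},{"delta_pos":[-0.33,0,1.0],"rotation":[0,0,0]},{"delta_pos":[-0.33,0,1.0],"rotation":[0,0,0]},{"delta_pos":[-0.33,0,1.0],"rotation":[0,0,0]},{"delta_pos":[-0.31,-0.05,1.0],"rotation":[0,0,0]},{"delta_pos":[0,0,0],"rotation":[0,0,0]},{"delta_pos":[0,0,0],"rotation":[0,0,0]},{"delta_pos":[0,0,0],"rotation":[0,0,0]}]'
python3 - <<'E'
from h import *; from bench import *
p,r=state(); P,Q=tgt(-32.5,0,14,1.27); need(p,r,P,Q)
t=camera("top"); print(proj(t,H-.03*ex), "seen 425.1,272.2")
s=camera("scene")
ims=[cv2.resize(c["color"][b:b+120,a:a+85,::-1],None,fx=4.5,fy=4.5,interpolation=cv2.INTER_CUBIC) for c,(a,b) in((t,(380,210)),(s,(205,140)))]
cv2.imwrite("pics/c6.png",np.hstack(ims))
E
```

```text
time_s: 9.5
eef_pos: [0.5119, -0.2276, 0.0927]
eef_rot: [-0.005, 0.988, 0.036, 0.153]
wrist_force: [0.5, 0.5, 0.6]
opening: -0.002
t 9.5 rel [-70.1  -0.2  14.7] phi 1.264 yaw(x-y) [-0.     0.002] F [0.5 0.5 0.6] op -0.0 q [-0.76  0.17  1.97  0.31  0.82  0.54]
shift cm (tool) [ 3.57 -0.02  1.2 ] turn [ 0.002 -0.006  0.   ]
[[423.49755603 271.35289369]] seen 425.1,272.2
```

View pics/c6.png

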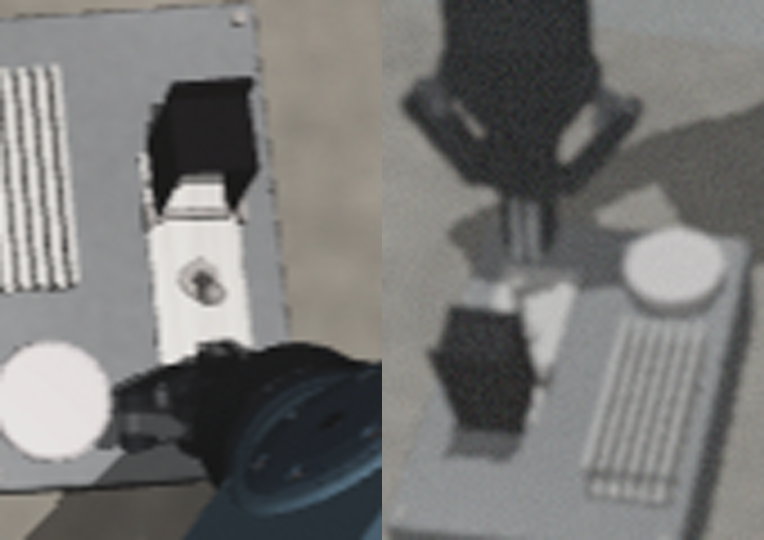

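Finger stands in front of the toggle and clear of the dish. Now I'll push forward.

```bash
python3 -m inch '[{"delta_pos":[0.6,0,0.2],"rotation":[0,0,0]},{"delta_pos":[0.6,0,0.2],"rotation":[0,0,0]},{"delta_pos":[0.5,0,0.17],"rotation":[0,0,0]},{"delta_pos":[0.5,0,0.17],"rotation":[0,0,0]},{"delta_pos":[0.5,0,0.17],"rotation":[0,0,0]},{"delta_pos":[0.5,0,0.17],"rotation":[0,0,0]},{"delta_pos":[0.3,0,0.1],"rotation":[0,0,0]},{"delta_pos":[0,0,0],"rotation":[0,0,0]},{"delta_pos":[0,0,0],"rotation":[0,0,0]}]'
python3 -m inch '[{"delta_pos":[0.1,0,0.03],"rotation":[0,0,0]},{"delta_pos":[0,0,0],"rotation":[0,0,0]},{"delta_pos":[0,0,0],"rotation":[0,0,0]}]'
python3 - <<'E'
from h import *
state()
E
```

```text
time_s: 10.5
eef_pos: [0.5478, -0.2245, 0.0911]
eef_rot: [-0.005, 0.988, 0.036, 0.152]
wrist_force: [-4.4, -0.3, 1.5]
opening: 0.0
time_s: 10.8
eef_pos: [0.5482, -0.2244, 0.091]
eef_rot: [-0.005, 0.988, 0.037, 0.151]
wrist_force: [-9.0, -1.2, 4.4]
opening: 0.003
t 10.8 rel [-33.7   0.3  13. ] phi 1.267 yaw(x-y) [0.    0.001] F [-9.  -1.2  4.4] op 0.0 q [-0.71  0.24  1.89  0.29  0.82  0.61]
```

Wrist force rose to about 9 N against the expected 1.2 N, within 1 mm of the computed end stop, so the toggle should be fully over. I'll withdraw and look.

```bash
python3 -m inch '[{"delta_pos":[-0.75,0,-0.24],"rotation":[0,0,0]},{"delta_pos":[-0.75,0,-0.24],"rotation":[0,0,0]},{"delta_pos":[-0.75,0,-0.24],"rotation":[0,0,0]},{"delta_pos":[-0.75,0,-0.24],"rotation":[0,0,0]},{"delta_pos":[-0.75,0,-0.24],"rotation":[0,0,0]},{"delta_pos":[0.6,0,-1.9],"rotation":[0,0,0]},{"delta_pos":[0.6,0,-1.9],"rotation":[0,0,0]},{"delta_pos":[0.6,0,-1.9],"rotation":[0,0,0]},{"delta_pos":[0.6,0,-1.9],"rotation":[0,0,0]},{"delta_pos":[0.6,0,-1.9],"rotation":[0,0,0]}]'
python3 -m inch '[{"delta_pos":[0,0,0],"rotation":[0,0,0]},{"delta_pos":[0,0,0],"rotation":[0,0,0]}]'
python3 - <<'E'
from h import *; from bench import *
p,r=state()
t=camera("top"); s=camera("scene")
ims=[cv2.resize(c["color"][b:b+120,a:a+85,::-1],None,fx=4.5,fy=4.5,interpolation=cv2.INTER_CUBIC) for c,(a,b) in((t,(380,210)),(s,(205,140)))]
cv2.imwrite("pics/c7.png",np.hstack(ims))
E
```

```text
time_s: 11.8
eef_pos: [0.5096, -0.2273, 0.1921]
eef_rot: [-0.005, 0.988, 0.036, 0.152]
wrist_force: [0.5, -0.1, -0.8]
opening: 0.002
time_s: 12.0
eef_pos: [0.5098, -0.2274, 0.1912]
eef_rot: [-0.005, 0.988, 0.036, 0.153]
wrist_force: [0.3, 1.2, -0.0]
opening: -0.002
t 12.0 rel [-72.1   0.2 113.2] phi 1.264 yaw(x-y) [-0.     0.002] F [ 0.3  1.2 -0. ] op -0.0 q [-0.76  0.01  1.91  0.26  1.03  0.62]
```

View pics/c7.png

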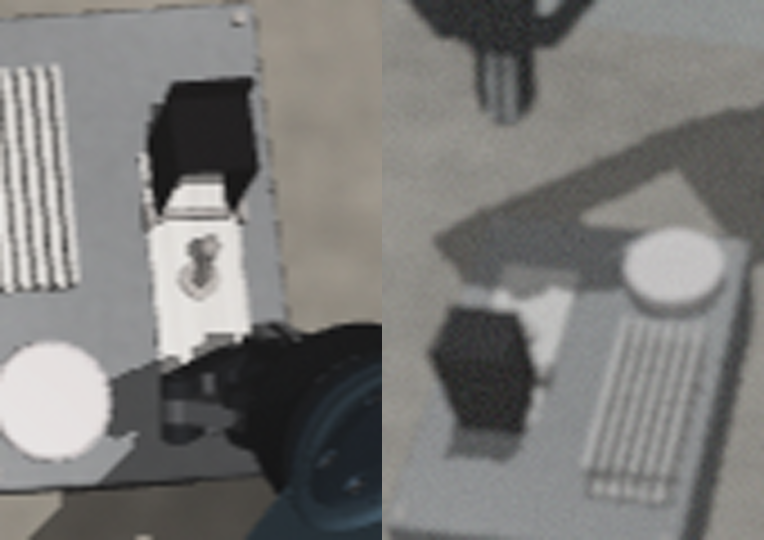

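Toggle tip moved from below its base (zoom (208,290)) to the hinge side (210,245), so it is on. I'll verify the angle numerically, then pass over the guard to its back side.

```bash
python3 -m inch '[{"delta_pos":[0,0,-0.6],"rotation":[0,-0.1,0]},{"delta_pos":[0,0,-0.6],"rotation":[0,-0.1,0]},{"delta_pos":[0,0,0],"rotation":[0,-0.1,0]},{"delta_pos":[0,0,0],"rotation":[0,0,0]},{"delta_pos":[0,0,0],"rotation":[0,0,0]}]'
python3 - <<'E'
from h import *; from bench import *
t=camera("top")
for a in(-.45,0,.3,.45): print(a,proj(t,H+(-.03+.026*np.sin(a))*ex+.026*np.cos(a)*ez).round(1))
print("seen before", (208/4.5+380,290/4.5+210),"now",(210/4.5+380,245/4.5+210))
p,r=state(); need(p,r,*tgt(85,0,125,np.pi/2))
E
```

```text
time_s: 12.6
eef_pos: [0.5068, -0.2267, 0.201]
eef_rot: [-0.001, 0.999, 0.037, 0.003]
wrist_force: [-0.9, -0.8, -0.1]
opening: 0.001
-0.45 [[426.4 275.5]]
0 [[426.  269.8]]
0.3 [[425.5 266.1]]
0.45 [[425.1 264.4]]
seen before (426.22222222222223, 274.44444444444446) now (426.6666666666667, 264.44444444444446)
t 12.65 rel [-75.6   1.1 123.3] phi 1.565 yaw(x-y) [ 0.    -0.001] F [-0.  -0.9 -0.5] op -0.0 q [-0.64  0.16  1.69  0.    1.28  0.86]
shift cm (tool) [16.06  0.12 -0.08] turn [-0.001 -0.006  0.   ]
```

Toggle tip is at row 264.4, and the prediction for fully on is also 264.4. Now I'll cross over.

```bash
python3 -m inch '[{"delta_pos":[2.0,0,-0.3],"rotation":[0,0,0]},{"delta_pos":[2.0,0,-0.3],"rotation":[0,0,0]},{"delta_pos":[2.0,0,0],"rotation":[0,0,0]},{"delta_pos":[2.0,0,0],"rotation":[0,0,0]},{"delta_pos":[2.0,0.1,0],"rotation":[0,0,0]},{"delta_pos":[2.0,0,0],"rotation":[0,0,0]},{"delta_pos":[2.0,0,0],"rotation":[0,0,0]},{"delta_pos":[2.0,0,0],"rotation":[0,0,0]},{"delta_pos":[0,0,0],"rotation":[0,0,0]},{"delta_pos":[0,0,0],"rotation":[0,0,0]}]'
python3 -m inch '[{"delta_pos":[0,0,0],"rotation":[0,0,0]}]'
python3 - <<'E'
from h import *; from bench import *
p,r=state(); need(p,r,*tgt(85,0,50,np.pi/2))
t=camera("top"); s=camera("scene")
ims=[cv2.resize(c["color"][b:b+120,a:a+85,::-1],None,fx=4.5,fy=4.5,interpolation=cv2.INTER_CUBIC) for c,(a,b) in((t,(380,210)),(s,(205,140)))]
cv2.imwrite("pics/c8.png",np.hstack(ims))
E
```

```text
time_s: 13.65
eef_pos: [0.6655, -0.2169, 0.209]
eef_rot: [0.0, 0.999, 0.037, 0.003]
wrist_force: [-0.5, 0.5, -0.5]
opening: -0.002
time_s: 13.75
eef_pos: [0.6654, -0.217, 0.2095]
eef_rot: [0.0, 0.999, 0.036, 0.003]
wrist_force: [-0.5, 0.4, 0.4]
opening: -0.005
t 13.75 rel [ 83.7  -0.8 131.5] phi 1.565 yaw(x-y) [-0.001  0.001] F [-0.5  0.4  0.4] op -0.0 q [-0.49  0.47  1.28  0.    1.39  1.01]
shift cm (tool) [ 0.08 -0.09  8.15] turn [ 0.001 -0.005 -0.001]
```

View pics/c8.png

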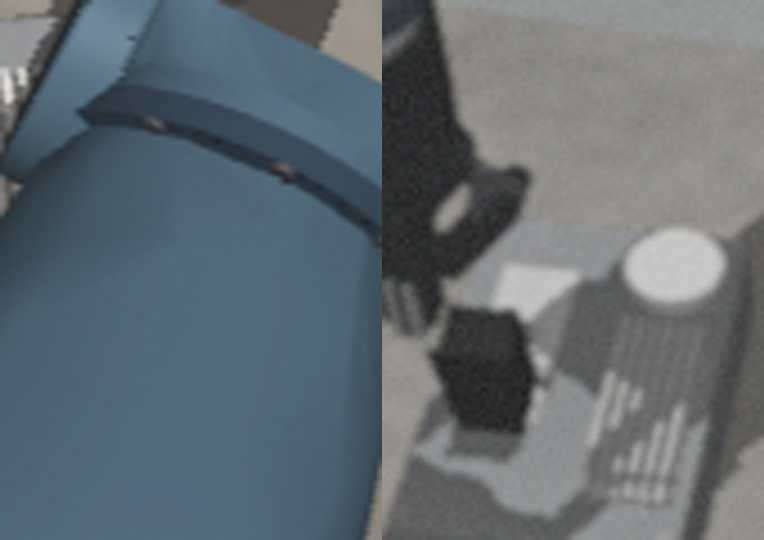

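```bash
python3 -m inch '[{"delta_pos":[0,0,1.6],"rotation":[0,0,0]},{"delta_pos":[0,0,1.6],"rotation":[0,0,0]},{"delta_pos":[0,0,1.6],"rotation":[0,0,0]},{"delta_pos":[0,-0.09,1.6],"rotation":[0,0,0]},{"delta_pos":[0,0,1.6],"rotation":[0,0,0]},{"delta_pos":[0,0,0],"rotation":[0,0,0]},{"delta_pos":[0,0,0],"rotation":[0,0,0]},{"delta_pos":[0,0,0],"rotation":[0,0,0]}]'
python3 - <<'E'
from h import *; from bench import *
p,r=state()
t=camera("top"); s=camera("scene"); print(proj(s,p))
ims=[cv2.resize(c["color"][b:b+120,a:a+130,::-1],None,fx=4.5,fy=4.5,interpolation=cv2.INTER_CUBIC) for c,(a,b) in((s,(165,160)),)]
cv2.imwrite("pics/c9.png",np.hstack(ims))
E
```

```text
time_s: 14.65
eef_pos: [0.6677, -0.2162, 0.1308]
eef_rot: [0.001, 0.999, 0.037, 0.004]
wrist_force: [-0.2, -0.0, 0.0]
opening: -0.001
t 14.65 rel [86.2 -0.3 52.8] phi 1.563 yaw(x-y) [-0.     0.002] F [-0.2 -0.   0. ] op -0.0 q [-0.48  0.54  1.34  0.    1.25  1.01]
[[218.16715118 236.76710337]]
```

View pics/c9.png

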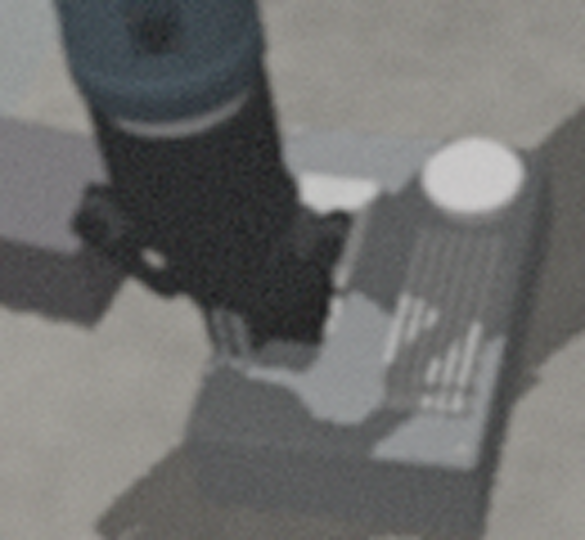

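```bash
python3 -m inch '[{"delta_pos":[-1,0,0],"rotation":[0,0,0]},{"delta_pos":[-1,0,0],"rotation":[0,0,0]},{"delta_pos":[-0.8,0,0],"rotation":[0,0,0]},{"delta_pos":[-0.8,0,0],"rotation":[0,0,0]},{"delta_pos":[-0.8,0,0],"rotation":[0,0,0]},{"delta_pos":[-0.8,0,0],"rotation":[0,0,0]},{"delta_pos":[0,0,0],"rotation":[0,0,0]},{"delta_pos":[0,0,0],"rotation":[0,0,0]}]'
python3 - <<'E'
from h import *; from bench import *
p,r=state()
s=camera("scene"); print(proj(s,p))
ims=[cv2.resize(c["color"][b:b+120,a:a+130,::-1],None,fx=4.5,fy=4.5,interpolation=cv2.INTER_CUBIC) for c,(a,b) in((s,(165,160)),)]
cv2.imwrite("pics/c10.png",np.hstack(ims))
E
```

```text
time_s: 15.55
eef_pos: [0.6151, -0.2198, 0.1296]
eef_rot: [0.001, 0.999, 0.037, 0.003]
wrist_force: [0.2, 0.5, 1.1]
opening: 0.003
t 15.55 rel [33.4  0.  51.6] phi 1.564 yaw(x-y) [-0.     0.001] F [0.2 0.5 1.1] op 0.0 q [-0.53  0.44  1.48  0.    1.21  0.97]
[[224.40284134 218.6991069 ]]
```

View pics/c10.png

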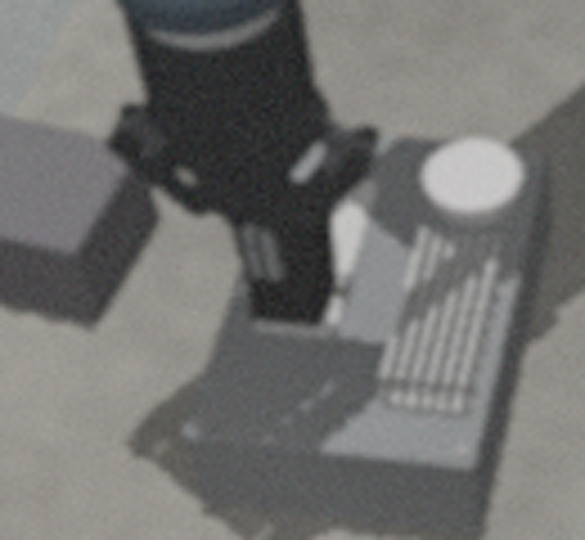

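Guard is being carried forward: the finger at zoom (265,260) is against the roof. I'll continue.

```bash
python3 -m inch '[{"delta_pos":[-0.7,0,0],"rotation":[0,0,0]},{"delta_pos":[-0.7,0,0],"rotation":[0,0,0]},{"delta_pos":[-0.7,0,0],"rotation":[0,0,0]},{"delta_pos":[-0.7,0,0],"rotation":[0,0,0]},{"delta_pos":[-0.4,0,0],"rotation":[0,0,0]},{"delta_pos":[0,0,0],"rotation":[0,0,0]},{"delta_pos":[0,0,0],"rotation":[0,0,0]},{"delta_pos":[0,0,0],"rotation":[0,0,0]},{"delta_pos":[0,0,0],"rotation":[0,0,0]}]'
python3 - <<'E'
from h import *; from bench import *
p,r=state()
s=camera("scene"); print(proj(s,p))
ims=[cv2.resize(c["color"][b:b+120,a:a+130,::-1],None,fx=4.5,fy=4.5,interpolation=cv2.INTER_CUBIC) for c,(a,b) in((s,(165,160)),)]
cv2.imwrite("pics/c11.png",np.hstack(ims))
E
```

```text
time_s: 16.5
eef_pos: [0.5835, -0.222, 0.1293]
eef_rot: [0.001, 0.999, 0.037, 0.003]
wrist_force: [-0.4, 0.6, -0.1]
opening: -0.002
t 16.5 rel [ 1.7  0.1 51.3] phi 1.565 yaw(x-y) [0.    0.001] F [-0.4  0.6 -0.1] op -0.0 q [-0.55  0.39  1.57  0.    1.18  0.94]
[[227.89957997 208.29487851]]
```

View pics/c11.png

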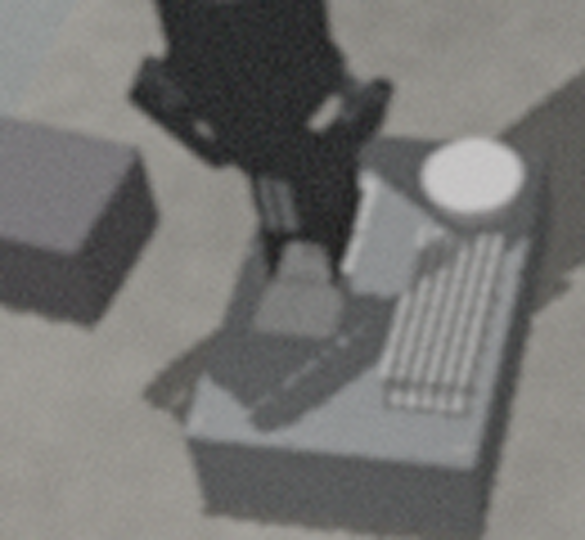

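The guard seems to have dropped: the hinge end looks as it did at the start. I'll lift straight up, move aside toward +y/-x at height and verify.

```bash
python3 -m inch '[{"delta_pos":[0,0,-2],"rotation":[0,0,0]},{"delta_pos":[0,0,-2.5],"rotation":[0,0,0]},{"delta_pos":[0,0,-2.5],"rotation":[0,0,0]},{"delta_pos":[0,0,-2.5],"rotation":[0,0,0]},{"delta_pos":[-2.5,0,-1.5],"rotation":[0,0,0]},{"delta_pos":[-2.5,0,0],"rotation":[0,0,0]},{"delta_pos":[-2.5,0,0],"rotation":[0,0,0]},{"delta_pos":[-2.5,0,0],"rotation":[0,0,0]},{"delta_pos":[-2.5,0,0],"rotation":[0,0,0]},{"delta_pos":[-2.5,0,0],"rotation":[0,0,0]}]'
python3 -m inch '[{"delta_pos":[-2.5,0,0],"rotation":[0,0,0]},{"delta_pos":[-2.5,0,0],"rotation":[0,0,0]},{"delta_pos":[0,0,0],"rotation":[0,0,0]},{"delta_pos":[0,0,0],"rotation":[0,0,0]},{"delta_pos":[0,0,0],"rotation":[0,0,0]}]'
python3 - <<'E'
from h import *; from bench import *
p,r=state()
t=camera("top"); s=camera("scene")
cv2.imwrite("pics/tend.png",t["color"][:,:,::-1])
ims=[cv2.resize(c["color"][b:b+120,a:a+85,::-1],None,fx=4.5,fy=4.5,interpolation=cv2.INTER_CUBIC) for c,(a,b) in((t,(380,210)),(s,(205,140)))]
cv2.imwrite("pics/c12.png",np.hstack(ims))
t0=cv2.imread("pics/top0.png")
for nm,im in(("before",t0),("after",t["color"][:,:,::-1])):
    g=cv2.cvtColor(np.ascontiguousarray(im),cv2.COLOR_BGR2GRAY); m=(g<45); roi=np.zeros_like(m); roi[225:310,400:450]=1
    k=max(cv2.findContours((m&roi).astype(np.uint8),0,1)[0],key=cv2.contourArea); print(nm,cv2.minAreaRect(k))
    hsv=cv2.cvtColor(np.ascontiguousarray(im),cv2.COLOR_BGR2GRAY)
    for c in cv2.findContours((g[140:340,90:560]>175).astype(np.uint8),0,2)[0]:
        if cv2.contourArea(c)>40: print("  ",np.round(cv2.minEnclosingCircle(c)[0],1)+[90,140],cv2.contourArea(c))
E
```

```text
time_s: 17.55
eef_pos: [0.4321, -0.2329, 0.2384]
eef_rot: [0.001, 0.999, 0.037, 0.003]
wrist_force: [0.1, -0.8, 0.4]
opening: -0.002
time_s: 18.05
eef_pos: [0.3839, -0.2368, 0.2384]
eef_rot: [0.001, 0.999, 0.037, 0.003]
wrist_force: [0.7, 0.7, -1.6]
opening: 0.004
t 18.05 rel [-1.984e+02  1.000e-01  1.604e+02] phi 1.564 yaw(x-y) [0.    0.002] F [ 0.7  0.7 -1.6] op 0.0 q [-0.82 -0.12  1.9   0.    1.35  0.68]
before ((426.15887451171875, 272.98297119140625), (38.42294692993164, 20.347829818725586), 83.8844985961914)
   [219.5 305.6] 494.5
   [126.9 309.7] 1444.5
   [425.5 290.5] 42.0
   [391.4 298.4] 482.5
   [256.6 255.6] 175.0
   [216.2 256.8] 250.5
   [315.5 251.5] 68.5
   [421.3 249.3] 177.5
   [375.5 250. ] 43.0
   [299.  178.2] 219.0
   [376.1 169.9] 1140.5
after ((426.3158874511719, 272.94830322265625), (38.38743591308594, 20.028228759765625), 83.8844985961914)
   [259. 301.] 41.0
   [219.8 305.9] 505.5
   [127.7 310.2] 1469.5
   [390.9 298.7] 499.5
   [425.5 287. ] 54.0
   [256.8 256. ] 177.0
   [216.3 256.7] 256.5
   [315.2 251.2] 73.5
   [421.2 248.5] 186.5
   [379.5 250. ] 53.5
   [375.5 250. ] 55.0
   [383. 249.] 44.0
   [299. 178.] 228.0
   [376.  169.6] 1163.5
```

View pics/c12.png

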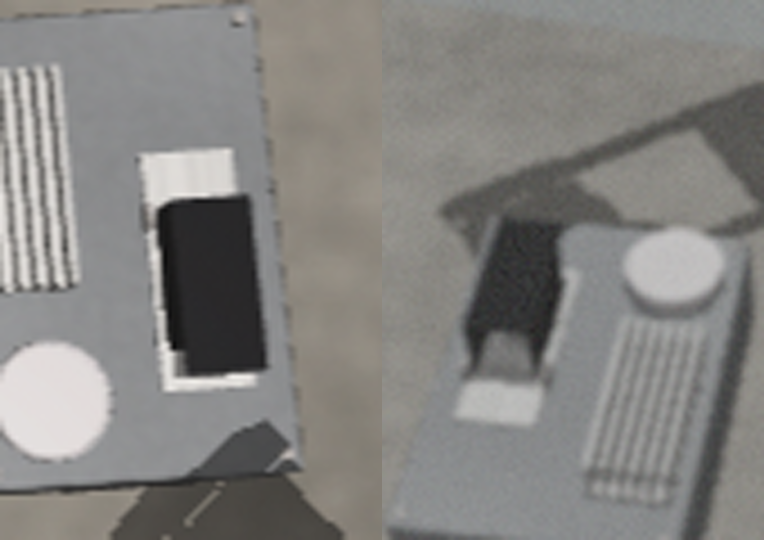

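View pics/tend.png

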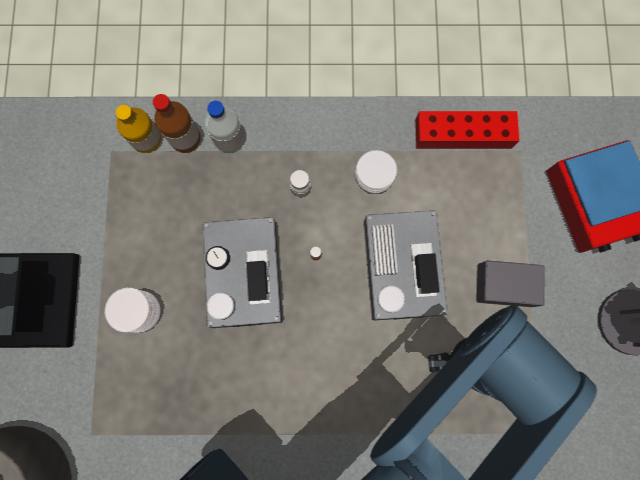

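The guard's outline matches the initial shut one to within 0.2 px, every loose object is where it stood, and the robot is clear. I'm handing in.

```bash
python3 -c "
from bench import *
print(hand_in())"
```

```text
the job is handed in; nothing more can be done
None
```

I carried out the job on the lamp box and handed it in at about 18 s of the 54 s allowed; the hand-in reports no verdict. With closed fingers I tipped the guard back from under its lip, pushed the toggle over, then pushed the guard forward from behind until it fell shut.

**Last checks:**
- **Toggle:** before the guard was closed, its tip was at image row 264.4, and the predicted row for fully on was also 264.4. The push ended against a stop at about 9 N. The toggle can't be seen under the shut guard, so I couldn't check it again afterwards.
- **Guard:** its final outline matches the initial shut outline to about 0.2 px in position, and it looks shut in both views.
- **Loose objects:** the dishes, stacks, vial and jar moved less than 1 px (about 2 mm). The tip box and the meter box's guard look unchanged by eye; I did not measure them.
- **Robot:** it ended clear of everything, with the wrist force at noise level.

**Disagreements:**
- My fit of the box position was off by up to 3 px at its far corners, though it agreed well at the guard.
- The arm lagged its commands by a few tenths of a second. This made me over-correct sideways by about 5 mm once; I fixed it before touching anything.

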